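# Put the setting blocks away

## Task

Put the setting blocks away in the drawer of the small plywood chest. First clear every timber offcut from in front of the drawer into the green scrap crate, and only then open the drawer, lay each block down into the slot made to its own length, and push the drawer fully shut. Leave the flask, tape measure and pencil where they are.

Things in the scene. Friction and masses are not known exactly. Their poses are not given: they have to be found in the camera images.
- chest: Low plywood chest with one drawer, fixed to the bench: 190 deep (x) x 280 wide (y) x 85 high. Origin: centre of its underside. Its front face, 95 mm from the origin, looks along its own -x, which points roughly at the robot. Position and yaw vary.
- drawer (a joint): Drawer, slides out along the chest's -x: 0 = shut, 0.15 m = fully out (stop), all slots then clear of the chest. About 2 N friction, stays where left. Front board 12 thick, 256 wide, 5 to 71 mm above the bench; 8 mm behind it a wooden insert, 110 (x) x 248, with four slots side by side, its top 28 mm above the bench.
- pull (a point): The drawer's pull: a dark upright square wooden stub 18 x 18 x 40 mm (36 to 76 mm above the bench), standing 34 mm clear of the middle of the drawer's front on a stem. Point: on the stub's axis, 10 mm below its top. Axes as the chest. Moves with the drawer. Can be pinched from above by its two sides.
- crate: Green plastic scrap crate, open on top, fixed to the bench: 260 (x) x 210 (y) x 85 high outside, walls and floor 5. Origin: centre of its underside.
- offcut_a: Sawn offcut of pale timber, 130 (x) x 44 x 44 mm, about 130 g, lying on the bench in front of the drawer. Origin: its centre. May be absent.
- offcut_b: Sawn offcut of pale timber, 110 (x) x 48 (y) x 40 (z) mm, about 110 g, lying on the bench in front of the drawer. Origin: its centre. May be absent.
- block_a: Setting block, plain aluminium bar 45 mm long (x) and 34 x 34 mm in section, 140 g (shortest, one pip on one face), loose on the bench. Origin: its centre; any long face may be up. May be absent.
- block_b: Setting block, plain aluminium bar 60 mm long (x) and 34 x 34 mm in section, 187 g (second, two pips on one face), loose on the bench. Origin: its centre; any long face may be up. May be absent.
- block_c: Setting block, plain aluminium bar 75 mm long (x) and 34 x 34 mm in section, 234 g (third, three pips on one face), loose on the bench. Origin: its centre; any long face may be up. May be absent.
- block_d: Setting block, plain aluminium bar 90 mm long (x) and 34 x 34 mm in section, 281 g (longest, four pips on one face), loose on the bench. Origin: its centre; any long face may be up. May be absent.
- slot_a (a point): Slot for the 45 mm block in the drawer's insert, number 1 from the chest's +y side: 55 (x) x 44 (y) mm, 16 deep, so a block stands 18 mm proud of it; 18 mm wide ribs part the slots (62 mm from centre to centre), and 1 pip marks the rib on its +y side. Point: centre of the slot's floor, 12 mm above the bench; axes as the chest. Moves with the drawer.
- slot_b (a point): Slot for the 60 mm block in the drawer's insert, number 2 from the chest's +y side: 70 (x) x 44 (y) mm, 16 deep, so a block stands 18 mm proud of it; 18 mm wide ribs part the slots (62 mm from centre to centre), and 2 pips mark the rib on its +y side. Point: centre of the slot's floor, 12 mm above the bench; axes as the chest. Moves with the drawer.
- slot_c (a point): Slot for the 75 mm block in the drawer's insert, number 3 from the chest's +y side: 85 (x) x 44 (y) mm, 16 deep, so a block stands 18 mm proud of it; 18 mm wide ribs part the slots (62 mm from centre to centre), and 3 pips mark the rib on its +y side. Point: centre of the slot's floor, 12 mm above the bench; axes as the chest. Moves with the drawer.
- slot_d (a point): Slot for the 90 mm block in the drawer's insert, number 4 from the chest's +y side: 100 (x) x 44 (y) mm, 16 deep, so a block stands 18 mm proud of it; 18 mm wide ribs part the slots (62 mm from centre to centre), and 4 pips mark the rib on its +y side. Point: centre of the slot's floor, 12 mm above the bench; axes as the chest. Moves with the drawer.
- flask: White vacuum flask with a black lid, 116 across, 245 high, a bystander. Origin: centre of its underside.
- tape: Black pocket tape-measure case, 62 x 34 x 58 high, a bystander. Origin: centre of its underside.
- pencil: Flat red carpenter's pencil, 150 x 11 x 8, lying, a bystander. Origin: centre of its underside.
Mind the look-alikes: they are no part of the job. What is shaped like the block_a but purple is not meant. Leave any purple look-alike of the block_d alone.

How it is judged:
On the way, in this order (a step that is already met when the one before it is completed fails the run):
1. every offcut lies released in the scrap crate (x of offcut_a in the frame of crate between -0.125 and 0.125 m and y of offcut_a in the frame of crate between -0.1 and 0.1 m and z of offcut_a in the frame of crate between 0 and 0.085 m and linear speed of each of offcut_a, offcut_b below 0.05 m/s and contact force between each of offcut_a, offcut_b and the fingers below 0.1 N and x of offcut_b in the frame of crate between -0.125 and 0.125 m and y of offcut_b in the frame of crate between -0.1 and 0.1 m and z of offcut_b in the frame of crate between 0 and 0.085 m), for 0.2 s.
2. the drawer has been pulled out, at least 120 mm (value of joint drawer above 0.12 m), for 0.2 s.
At the end, for the whole second after the job is handed in: Every block rests down in its own slot (within 12 mm of the slot's centre along each axis, its centre 10 to 22 mm above the slot's floor, long axis within 0.2 rad of the slot's), the drawer is shut to within 8 mm, and every offcut lies in the scrap crate, its centre below the rim (all of step 1 and x of block_a in the frame of slot_a between -0.012 and 0.012 m and y of block_a in the frame of slot_a between -0.012 and 0.012 m and z of block_a in the frame of slot_a between 0.01 and 0.022 m and angle between the x axis of block_a and the x axis of slot_a, either way round below 0.2 rad and linear speed of each of block_a, block_b, block_c, block_d below 0.05 m/s and x of block_b in the frame of slot_b between -0.012 and 0.012 m and y of block_b in the frame of slot_b between -0.012 and 0.012 m and z of block_b in the frame of slot_b between 0.01 and 0.022 m and angle between the x axis of block_b and the x axis of slot_b, either way round below 0.2 rad and x of block_c in the frame of slot_c between -0.012 and 0.012 m and y of block_c in the frame of slot_c between -0.012 and 0.012 m and z of block_c in the frame of slot_c between 0.01 and 0.022 m and angle between the x axis of block_c and the x axis of slot_c, either way round below 0.2 rad and x of block_d in the frame of slot_d between -0.012 and 0.012 m and y of block_d in the frame of slot_d between -0.012 and 0.012 m and z of block_d in the frame of slot_d between 0.01 and 0.022 m and angle between the x axis of block_d and the x axis of slot_d, either way round below 0.2 rad and value of joint drawer below 0.008 m); the robot touches nothing.
It fails at once if the flask is tipped (angle between flask's own z axis and vertical above 0.4 rad).
It fails at once if the flask, tape measure or pencil is shifted more than 60 mm (distance of any of flask, tape, pencil from where it was at the start of the episode above 0.06 m).
Of block_a, block_b, block_c, block_d only 3 to 4 are there at a start; the rules pass over those that are not, and their reading is None.
Of offcut_a, offcut_b only 1 to 2 are there at a start; the rules pass over those that are not, and their reading is None.
At some moment in a run one of block_a, block_b, block_c, block_d, offcut_a, offcut_b may be knocked a few centimetres aside while the robot is not near it.
It also fails if it takes over 210 s, if anything falls off the work surface, if the arm or the gripper's body presses on something with over 40 N, if the wrist force passes 120 N, or if a joint passes its speed limit or range.

## Robot

A 7-joint arm with a two-finger parallel gripper is mounted at the origin on the work surface. World frame = base frame: x ahead of the robot, y to its left, z up, the work surface at z = 0. Lengths are in m, angles in rad, forces in N, time in s.
With the tool pointing down it reaches from about 0.425 to 0.875 m from the base axis. Payload 4.7 kg.
Tool frame: the origin (TCP) lies between the finger pads; the fingertips stand 19 mm ahead of it and the grasp point (between the pads) is the TCP (ctrl.tip_extent is the distance from the TCP to the fingertips, in m); z points along the fingers, y is the line along which they close (so a half turn about z gives the same grasp; the last joint's range is limited). The gripper opens to 87 mm and grips with 3 to 60 N. Pads are 19 mm wide; open, the fingers measure 117 mm over their backs; the gripper's body (75 mm by 190 mm) begins 51 mm behind the grasp point.
Start: joints at [1.357, 0.321, -0.07, 1.45, 0.023, 1.371, -0.057], TCP at [0.147, -0.633, 0.242] pointing down, gripper open.
Joint ranges: [-2.86, 2.86], [-0.3, 2.09], [-1.38, 1.24], [0.06, 2.45], [-1.56, 4.7], [0.09, 2.05], [-2.69, 2.69]. Speed limits (rad/s): [2.57, 2.57, 3.14, 3.14, 3.14, 3.14, 3.14].

## Interface

Orientations are given as a rotation vector (axis times angle).
In Python, from bench import ctrl gives the robot as it stands.
- The arm moves only by the shell command python3 -m crank 'ROWS' [OPENING] [FORCE]. ROWS is JSON, a list of rows, each an object of numbers: "tx", "ty", "tz": the shift along the tool's x, y, z in mm; "turn": the turn about the tool's z in units of 5 degrees (1.0 is 5 degrees). In form: [{"tx": .., "ty": .., "tz": .., "turn": ..}, ...]. A call has 1 to 5 rows; each row is the pose to reach, as a shift and turn from the pose commanded when the call began, along the tool's axes at that moment; what a row does not reach only later rows make up. A row lasts 1/8 s, in which the tool goes at most 62.5 mm and 10.7 degrees, less where a joint would pass 70% of its speed; a pose out of reach is approached as far as the arm can. A call with a gripper value outside its range is refused whole. OPENING is the finger opening in mm, from 0 to 87, set as the call begins (- or left out, the last holds). The fingers move at their own pace and stop on an object; FORCE is the grip in N (left out, the last holds). Time passes only in rows, so rows that repeat a pose let the fingers close. It gives the time, the measured TCP pose, the force, the opening and the grip force at its end, in the units of the state.
- ctrl.get_state(): the state, without advancing time (a new reading comes with each control period).
- ctrl.get_image(name): name is "scene" or "top"; returns (picture, depth): 400x640x3 uint8, red, green, blue; 400x640 float32, m along the optical axis (not along the pixel's ray), 0 where there is no reading.
- ctrl.camera_model(name): a dict with "intrinsics" (3x3 intrinsics, pixels), "origin" and "orientation" of the camera in the world. Camera axes: x right, y down, z forward; pixel columns grow to the right and rows downward; lengths in m; the calibration is good to about 2 mm. A picture is of the moment at which its call begins. camera_model takes no time and is no camera call.
- ctrl.close_job(): hands the job in; it is judged then, once.
Trained networks look in the newest picture that a camera, given by its name, has taken for a name from the list of things; names that differ only in an ending like _2 or _b are one class to them, and where a whole thing is asked for, a point or a joint stands for the part that bears it (a point fixed in the world has none). Each returns a list of dicts, best first, with "confidence" (0 to 1); they miss things now and then, are a little off and sometimes report something else, mostly with a low value. They report only what shows in the picture. A call takes as long as a camera call. They do not tell look-alikes from the thing itself.
- ctrl.recognise(camera, query): "xyz" ([x, y, z] in m, in world coordinates, good to about 4 mm: the middle of the surface that is visible of it).
- ctrl.mark_of(camera, query): "xyz" ([x, y, z] in m, in world coordinates, good to about 4 mm: a listed point, or the origin of a listed thing).
The state is a dict: "time": time; "joint_positions": joint angles; "qd": joint speeds; "joint_torque": joint torques, N m; "position": TCP position; "tool_rot": TCP orientation; "ft_force": force on the tool from outside, world axes, zero at the start; "torque": the same for the moment, N m; "grip_width": opening from 0.0 (shut) to 1.0 (fully open); "grip_force": force on a finger pad.
Only numpy, scipy, OpenCV 4.12 (cv2) and the standard library are available. Lean on these libraries where they do the work, as an engineer would, in place of code of your own. Each camera call takes 0.05 s, during which the arm holds its last target. There are 200 camera calls.

## Working session

There is one attempt and no reset: what is moved stays moved. The work goes in short steps, Python scripts to look and compute and a shell command to move; the robot and the scene stay as the last step left them, time stands still between calls to the robot, and variables do not carry over. Pictures are saved under pics/ and viewed, at most 14 in all, crops included, and the job is handed in when it is done.

```bash
ls; mkdir -p pics; cat > h.py <<'E'
import numpy as np, cv2
from bench import ctrl
from scipy.spatial.transform import Rotation as R
def cam(n):
    m=ctrl.camera_model(n); K=np.array(m["intrinsics"]); o=np.array(m["origin"]); q=np.array(m["orientation"])
    Rm=q if q.shape==(3,3) else (R.from_rotvec(q).as_matrix() if q.size==3 else R.from_quat(q).as_matrix())
    return K,o,Rm
def cloud(n,d):
    K,o,Rm=cam(n); v,u=np.mgrid[:d.shape[0],:d.shape[1]]
    p=np.stack([(u-K[0,2])/K[0,0]*d,(v-K[1,2])/K[1,1]*d,d],-1)
    return p@Rm.T+o
def shot(n,name=None):
    im,d=ctrl.get_image(n)
    if name: cv2.imwrite(f"pics/{name}.png",im[:,:,::-1])
    return im,d,cloud(n,d)
E
python3 - <<'E'
from h import *
s=ctrl.get_state(); print(s)
for n in("scene","top"):
    print(ctrl.camera_model(n))
    im,d,c=shot(n,n+"0"); np.savez(f"{n}0.npz",im=im,d=d,c=c)
    print(np.median(c[...,2]), (d==0).mean())
E
```

```text
pics
{'time': 0.0, 'joint_positions': array([ 1.35708735,  0.32180698, -0.07005957,  1.45169091,  0.02259477,
        1.37079099, -0.05692512]), 'qd': array([-0.00161807,  0.00100732, -0.0003457 ,  0.0021829 , -0.00172821,
       -0.00047383,  0.00068341]), 'joint_torque': array([-1.03462600e-03, -4.91289318e+01, -4.04264303e-01, -3.12529850e+01,
       -6.37701130e-02,  4.36935062e-02,  1.88181325e-04]), 'position': array([ 0.14661967, -0.63271067,  0.2404637 ]), 'tool_rot': array([-3.11936727e+00, -3.56824361e-01,  4.99502564e-04]), 'ft_force': array([ 0.41575716, -0.28296917,  0.68295663]), 'torque': array([-0.03591438, -0.01332895,  0.00617475]), 'grip_force': 0.0, 'grip_width': 0.9987787306654398}
{'intrinsics': array([[392.5541102 ,   0.        , 315.14282506],
       [  0.        , 392.5541102 , 201.85886484],
       [  0.        ,   0.        ,   1.        ]]), 'origin': array([1.06161451, 0.67785807, 0.74091929]), 'orientation': array([-0.82933831, -2.47612455,  1.1383766 ])}
0.0008349308525771315 0.00393359375
{'intrinsics': array([[518.42559011,   0.        , 322.05229386],
       [  0.        , 518.42559011, 204.18637419],
       [  0.        ,   0.        ,   1.        ]]), 'origin': array([0.3650161 , 0.03721307, 1.58924007]), 'orientation': array([-2.17526115,  2.15734159, -0.14326415])}
-0.0017998624578361433 0.0039609375
```

View pics/top0.png

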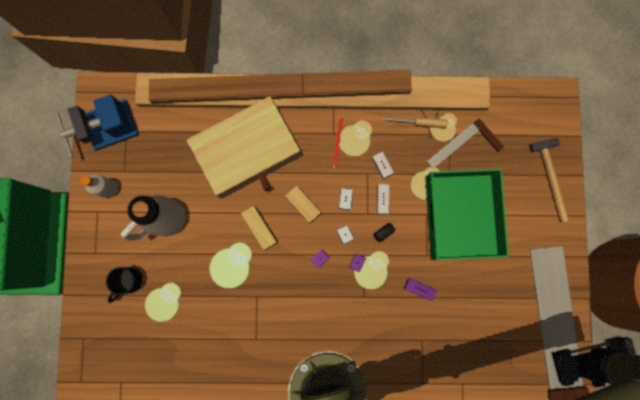

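View pics/scene0.png

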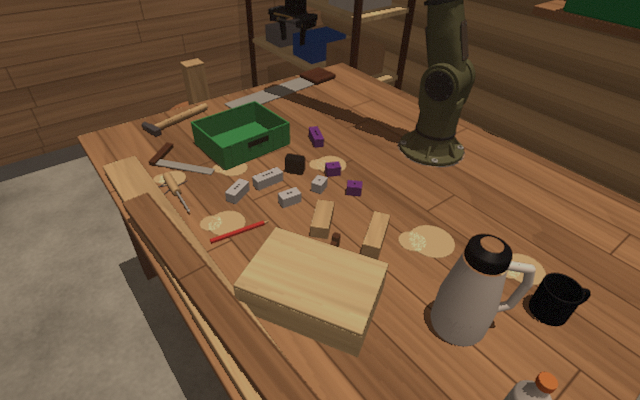

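The top view shows the chest at (243,147), with the pull at (266,183) and offcuts at (258,228) and (303,204). Four grey blocks lie at (383,165), (345,198), (384,199) and (345,234), the tape at (384,232), the pencil at (338,142) and the flask at (155,215). The crate is at (467,215). The purple look-alikes are at (320,258), (357,263) and (420,289). Next I'll measure from the top faces.

```bash
cat >> h.py <<'E'
def rect(c,px,zlo,zhi,win=40):
    """top face patch around pixel px within height band -> centre, size, long-axis yaw(deg)"""
    u,v=px; m=((c[...,2]>zlo)&(c[...,2]<zhi)).astype(np.uint8)
    w=np.zeros_like(m); w[max(0,v-win):v+win,max(0,u-win):u+win]=1
    n,l=cv2.connectedComponents(m*w,connectivity=4); k=l[v,u]
    if k==0: return None
    p=c[l==k]; (cx,cy),(a,b),t=cv2.minAreaRect((p[:,:2]*1000).astype(np.float32))
    if a<b: a,b,t=b,a,t+90
    return np.array([cx,cy]).round(1),(round(a,1),round(b,1)),round((t+90)%180-90,1),np.median(p[:,2]).round(4)
E
python3 - <<'E'
from h import *
c=np.load("top0.npz")["c"]
for n,px,lo,hi,w in [("chest",(243,147),.07,.1,80),("offA",(258,228),.03,.06,40),("offB",(303,204),.03,.06,40),("blk1",(383,165),.024,.05,25),("blk2",(345,198),.024,.05,25),("blk3",(384,199),.024,.05,25),("blk4",(345,234),.024,.05,25),("tape",(384,232),.04,.08,25),("pur1",(320,258),.024,.05,25),("pur2",(357,263),.024,.05,25),("pur3",(420,289),.024,.05,25),("pull",(266,183),.06,.09,15),("flask",(144,210),.2,.3,40)]:
    print(n,rect(c,px,lo,hi,w), c[px[1],px[0]].round(3))
# crate rim
m=(c[...,2]>.07)&(c[...,2]<.1); m[:,:420]=0; m[:,515:]=0; m[:160]=0;m[265:]=0
p=c[m]; print("crate",cv2.minAreaRect((p[:,:2]*1000).astype(np.float32)))
for q in ("chest","pull","crate","block_a"):
    print(q,[(r["xyz"],r["confidence"]) for r in ctrl.mark_of("top",q)])
E
```

```text
chest (array([718.8, 252.4]), (280.5, 193.0), -60.6, np.float64(0.0841)) [0.711 0.252 0.09 ]
offA (array([477.1, 206.5]), (129.6, 44.3), 33.1, np.float64(0.0434)) [0.476 0.207 0.047]
offB (array([550.3,  75.3]), (110.4, 48.2), 42.1, np.float64(0.0393)) [0.55  0.075 0.04 ]
blk1 (array([ 674.2, -169.1]), (74.1, 35.1), 26.9, np.float64(0.033)) [ 0.672 -0.167  0.039]
blk2 (array([567.8, -54.8]), (60.6, 33.9), -6.8, np.float64(0.0334)) [ 0.57  -0.052  0.033]
blk3 (array([ 570.3, -169.2]), (90.4, 35.5), -0.6, np.float64(0.0335)) [ 0.569 -0.171  0.03 ]
blk4 (array([460. , -53.9]), (44.4, 34.3), 25.9, np.float64(0.0336)) [ 0.461 -0.052  0.035]
tape (array([ 467. , -170.4]), (62.7, 33.8), -52.0, np.float64(0.0564)) [ 0.467 -0.167  0.057]
pur1 (array([386.8,  22.9]), (42.3, 31.7), -44.7, np.float64(0.0335)) [0.389 0.022 0.03 ]
pur2 (array([376.1, -90.8]), (44.1, 34.3), -26.4, np.float64(0.0341)) [ 0.375 -0.088  0.036]
pur3 (array([ 298.1, -279. ]), (90.4, 33.9), 67.3, np.float64(0.0338)) [ 0.3   -0.275  0.036]
pull (array([621. , 201.6]), (66.8, 54.7), -1.5, np.float64(0.0773)) [0.607 0.184 0.076]
flask None [ 0.532  0.564 -0.002]
crate ((520.7367553710938, -414.7300109863281), (260.8895568847656, 217.32901000976562), 2.8617746829986572)
chest [([0.7185, 0.2518, -0.0008], 0.86)]
pull [([0.5988, 0.1898, 0.0669], 0.9)]
crate [([0.5243, -0.4111, -0.003], 0.83)]
block_a [([0.2995, -0.2767, 0.0188], 0.93), ([0.6756, -0.1689, 0.02], 0.61), ([0.4614, -0.054, 0.0172], 0.54), ([0.5694, -0.0509, 0.0135], 0.54), ([0.3759, -0.0862, 0.0176], 0.46)]
```

```bash
python3 - <<'E'
import cv2
im=cv2.imread("pics/top0.png")[125:305,225:445]
cv2.imwrite("pics/crop.png",cv2.resize(im,None,fx=3.3,fy=3.3,interpolation=cv2.INTER_CUBIC))
E
```

```text
(no output)
```

View pics/crop.png

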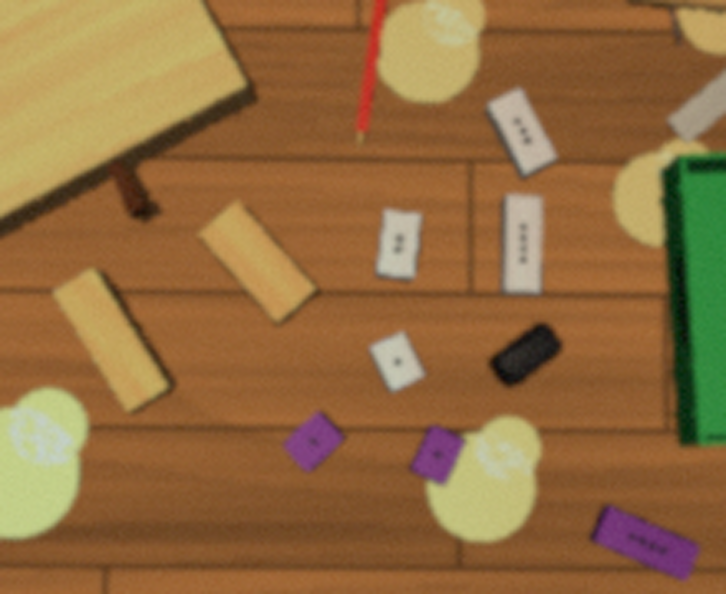

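The crop shows pips 3 at (520,130), 4 at (523,243), 2 at (398,243) and 1 at (397,360). The measured lengths of 75, 90, 60 and 45 mm agree with them. The offcuts measure 130x44 and 110x48, and the chest yaw is about 29.4°. Now I'll plan the moves.

```bash
cat >> h.py <<'E'
def pose(s=None):
    s=s or ctrl.get_state(); M=R.from_rotvec(s["tool_rot"]).as_matrix()
    return np.r_[np.array(s["position"])*1000,np.degrees(np.arctan2(M[1,0],M[0,0]))]
def plan(wps,p=None):
    """wps: (x,y,z mm, psi deg) -> print per-call shifts in tool axes"""
    p=pose() if p is None else np.array(p,float); print("at",p.round(1))
    for w in wps:
        w=np.array(w,float); k=int(np.ceil(max(np.linalg.norm(w[:3]-p[:3])/300,abs(w[3]-p[3])/50,1e-3)))
        p0=p.copy()
        for i in range(1,k+1):
            q=p0+(w-p0)*i/k; d=q-p; t=np.radians(p[3])
            n=max(np.linalg.norm(d[:3])/62.5,abs(d[3])/10.7)
            print("tx %.0f ty %.0f tz %.0f turn %.1f  rows %.1f"%(d[0]*np.cos(t)+d[1]*np.sin(t),d[0]*np.sin(t)-d[1]*np.cos(t),-d[2],-d[3]/5,n)); p=q
E
python3 - <<'E'
from h import *
plan([(430,-430,240,23),(520,-150,200,30),(477,206.5,150,33.1),(477,206.5,27,33.1),(477,206.5,190,33.1),(520,-368,170,3),(520,-368,60,3),(520,-368,170,3)])
E
```

```text
at [ 146.7 -633.1  241.2   13.1]
tx 161 ty -67 tz 1 turn -1.0  rows 2.8
tx 166 ty -53 tz 1 turn -1.0  rows 2.8
tx 192 ty -223 tz 40 turn -1.4  rows 4.7
tx 71 ty -165 tz 25 turn -0.3  rows 2.9
tx 75 ty -163 tz 25 turn -0.3  rows 2.9
tx 0 ty 0 tz 123 turn -0.0  rows 2.0
tx 0 ty 0 tz -163 turn -0.0  rows 2.6
tx -139 ty 252 tz 10 turn 3.0  rows 4.6
tx -69 ty 280 tz 10 turn 3.0  rows 4.6
tx 0 ty 0 tz 110 turn -0.0  rows 1.8
tx 0 ty 0 tz -110 turn -0.0  rows 1.8
```

```bash

python3 -m crank '[{"tx":161,"ty":-67,"tz":0,"turn":-1},{"tx":161,"ty":-67,"tz":0,"turn":-1},{"tx":161,"ty":-67,"tz":0,"turn":-1},{"tx":161,"ty":-67,"tz":0,"turn":-1},{"tx":161,"ty":-67,"tz":0,"turn":-1}]' 80
python3 -m crank '[{"tx":166,"ty":-53,"tz":0,"turn":-1},{"tx":166,"ty":-53,"tz":0,"turn":-1},{"tx":166,"ty":-53,"tz":0,"turn":-1},{"tx":166,"ty":-53,"tz":0,"turn":-1},{"tx":166,"ty":-53,"tz":0,"turn":-1}]' 
python3 -m crank '[{"tx":192,"ty":-223,"tz":40,"turn":-1.4},{"tx":192,"ty":-223,"tz":40,"turn":-1.4},{"tx":192,"ty":-223,"tz":40,"turn":-1.4},{"tx":192,"ty":-223,"tz":40,"turn":-1.4},{"tx":192,"ty":-223,"tz":40,"turn":-1.4}]'
python3 - <<'E'
from h import *
plan([(477,206.5,100,33.1)])
E
```

```text
time: 0.92
position: [0.2879, -0.532, 0.2416]
tool_rot: [3.102, 0.493, -0.001]
ft_force: [0.6, 0.4, -0.7]
grip_width: 0.919
grip_force: 0.0
time: 1.55
position: [0.4281, -0.4317, 0.2413]
tool_rot: [3.079, 0.623, -0.002]
ft_force: [-1.4, 0.0, -0.2]
grip_width: 0.921
grip_force: 0.0
time: 2.17
position: [0.5189, -0.1496, 0.2014]
tool_rot: [3.035, 0.81, -0.0]
ft_force: [-0.1, -1.5, 0.9]
grip_width: 0.919
grip_force: 0.0
at [ 518.9 -149.6  201.4   29.9]
tx 71 ty -165 tz 51 turn -0.3  rows 3.0
tx 75 ty -163 tz 51 turn -0.3  rows 3.0
```

```bash

python3 -m crank '[{"tx":71,"ty":-165,"tz":51,"turn":-0.3},{"tx":71,"ty":-165,"tz":51,"turn":-0.3},{"tx":71,"ty":-165,"tz":51,"turn":-0.3},{"tx":71,"ty":-165,"tz":51,"turn":-0.3}]' 80
python3 -m crank '[{"tx":75,"ty":-163,"tz":51,"turn":-0.3},{"tx":75,"ty":-163,"tz":51,"turn":-0.3},{"tx":75,"ty":-163,"tz":51,"turn":-0.3},{"tx":75,"ty":-163,"tz":51,"turn":-0.3}]' 
python3 -m crank '[{"tx":0,"ty":0,"tz":40},{"tx":0,"ty":0,"tz":73},{"tx":0,"ty":0,"tz":73},{"tx":0,"ty":0,"tz":73}]'
python3 -m crank '[{"tz":0},{"tz":0},{"tz":0},{"tz":0},{"tz":0}]' 30 25
python3 -m crank '[{"tz":-60},{"tz":-120},{"tz":-160},{"tz":-160}]'
python3 - <<'E'
from h import *
plan([(520,-368,170,3),(520,-368,60,3),(520,-368,170,3)])
E
```

```text
time: 2.68
position: [0.4965, 0.0317, 0.1496]
tool_rot: [-3.02, -0.861, 0.003]
ft_force: [0.9, -1.0, 0.2]
grip_width: 0.916
grip_force: 0.0
time: 3.18
position: [0.4757, 0.2095, 0.0987]
tool_rot: [-3.008, -0.899, 0.002]
ft_force: [0.2, -0.7, 0.0]
grip_width: 0.923
grip_force: 0.0
at [475.7 209.5  98.7  33.3]
tx -140 ty 254 tz -36 turn 3.0  rows 4.7
tx -69 ty 281 tz -36 turn 3.0  rows 4.7
tx 0 ty -0 tz 110 turn -0.0  rows 1.8
tx 0 ty 0 tz -110 turn -0.0  rows 1.8$[0]: bad value
$[0]: bad value
$[0]: bad value
```

```bash

python3 -m crank '[{"tx":0,"ty":3,"tz":40,"turn":0},{"tx":0,"ty":3,"tz":72,"turn":0},{"tx":0,"ty":3,"tz":72,"turn":0},{"tx":0,"ty":3,"tz":72,"turn":0}]'
python3 -m crank '[{"tx":0,"ty":0,"tz":0,"turn":0},{"tx":0,"ty":0,"tz":0,"turn":0},{"tx":0,"ty":0,"tz":0,"turn":0},{"tx":0,"ty":0,"tz":0,"turn":0},{"tx":0,"ty":0,"tz":0,"turn":0}]' 30 25
python3 -m crank '[{"tx":0,"ty":0,"tz":-50,"turn":0},{"tx":0,"ty":0,"tz":-110,"turn":0},{"tx":0,"ty":0,"tz":-150,"turn":0},{"tx":0,"ty":0,"tz":-150,"turn":0}]'
python3 - <<'E'
from h import *
plan([(520,-368,170,3),(520,-368,60,3),(520,-368,170,3)])
E
```

```text
time: 3.68
position: [0.48, 0.2031, 0.0286]
tool_rot: [3.012, 0.889, 0.002]
ft_force: [0.2, 0.8, -0.3]
grip_width: 0.916
grip_force: 0.0
time: 4.3
position: [0.4781, 0.2052, 0.0277]
tool_rot: [-3.011, -0.894, -0.0]
ft_force: [-2.3, 1.8, 2.1]
grip_width: 0.507
grip_force: 25.0
time: 4.8
position: [0.4802, 0.2053, 0.1806]
tool_rot: [3.011, 0.893, 0.01]
ft_force: [-0.1, 0.1, -1.3]
grip_width: 0.503
grip_force: 25.0
at [480.2 205.3 180.6  33. ]
tx -140 ty 251 tz 5 turn 3.0  rows 4.6
tx -70 ty 279 tz 5 turn 3.0  rows 4.6
tx -0 ty 0 tz 110 turn -0.0  rows 1.8
tx 0 ty 0 tz -110 turn -0.0  rows 1.8
```

```bash

python3 -m crank '[{"tx":-140,"ty":251,"tz":5,"turn":3},{"tx":-140,"ty":251,"tz":5,"turn":3},{"tx":-140,"ty":251,"tz":5,"turn":3},{"tx":-140,"ty":251,"tz":5,"turn":3},{"tx":-140,"ty":251,"tz":5,"turn":3}]'
python3 -m crank '[{"tx":-70,"ty":279,"tz":5,"turn":3},{"tx":-70,"ty":279,"tz":5,"turn":3},{"tx":-70,"ty":279,"tz":5,"turn":3},{"tx":-70,"ty":279,"tz":5,"turn":3},{"tx":-70,"ty":279,"tz":5,"turn":3}]'
python3 -m crank '[{"tx":0,"ty":0,"tz":55,"turn":0},{"tx":0,"ty":0,"tz":110,"turn":0},{"tx":0,"ty":0,"tz":125,"turn":0},{"tx":0,"ty":0,"tz":125,"turn":0}]'
python3 -m crank '[{"tx":0,"ty":0,"tz":0,"turn":0},{"tx":0,"ty":0,"tz":0,"turn":0},{"tx":0,"ty":0,"tz":0,"turn":0}]' 60
python3 -m crank '[{"tx":0,"ty":0,"tz":-60,"turn":0},{"tx":0,"ty":0,"tz":-130,"turn":0},{"tx":0,"ty":0,"tz":-130,"turn":0},{"tx":0,"ty":0,"tz":-130,"turn":0}]'
python3 - <<'E'
from h import *
im,d,c=shot("top"); print("B",rect(c,(303,204),.03,.06,40))
p=c[165:265,425:512]; m=(p[...,2]>.03)&(p[...,2]<.065); print("in crate",p[m][:,:2].mean(0),m.sum())
plan([(550.3,75.3,100,42.1),(550.3,75.3,26,42.1),(550.3,75.3,180,42.1),(525,-460,175,3),(525,-460,48,3),(525,-460,175,3)])
E
```

```text
time: 5.42
position: [0.4961, -0.0861, 0.1703]
tool_rot: [3.104, 0.486, -0.006]
ft_force: [0.0, 0.4, -1.4]
grip_width: 0.503
grip_force: 25.0
time: 6.05
position: [0.5153, -0.3728, 0.1644]
tool_rot: [-3.14, -0.078, 0.007]
ft_force: [0.6, 0.6, -2.1]
grip_width: 0.503
grip_force: 25.0
time: 6.55
position: [0.517, -0.3684, 0.0411]
tool_rot: [-3.139, -0.084, 0.004]
ft_force: [-0.3, -0.4, -1.4]
grip_width: 0.502
grip_force: 25.0
time: 6.92
position: [0.5187, -0.3698, 0.0443]
tool_rot: [3.138, 0.084, 0.003]
ft_force: [-0.1, 0.1, 0.6]
grip_width: 0.677
grip_force: 0.0
time: 7.42
position: [0.518, -0.3693, 0.1737]
tool_rot: [3.139, 0.084, 0.002]
ft_force: [-0.2, 0.4, -0.1]
grip_width: 0.694
grip_force: 0.0
B (array([550.5,  75.1]), (110.2, 48.4), 42.1, np.float64(0.0396))
in crate [ 0.53376978 -0.35601925] 565
at [ 517.3 -368.9  171.9    3.1]
tx 28 ty -221 tz 36 turn -3.9  rows 3.6
tx 101 ty -199 tz 36 turn -3.9  rows 3.6
tx -0 ty 0 tz 74 turn -0.0  rows 1.2
tx 0 ty 0 tz -154 turn -0.0  rows 2.5
tx -189 ty 190 tz 2 turn 3.9  rows 4.3
tx -114 ty 242 tz 2 turn 3.9  rows 4.3
tx -0 ty 0 tz 127 turn -0.0  rows 2.0
tx 0 ty 0 tz -127 turn -0.0  rows 2.0
```

```bash

python3 -m crank '[{"tx":28,"ty":-221,"tz":36,"turn":-3.9},{"tx":28,"ty":-221,"tz":36,"turn":-3.9},{"tx":28,"ty":-221,"tz":36,"turn":-3.9},{"tx":28,"ty":-221,"tz":36,"turn":-3.9},{"tx":28,"ty":-221,"tz":36,"turn":-3.9}]' 80
python3 -m crank '[{"tx":101,"ty":-199,"tz":36,"turn":-3.9},{"tx":101,"ty":-199,"tz":36,"turn":-3.9},{"tx":101,"ty":-199,"tz":36,"turn":-3.9},{"tx":101,"ty":-199,"tz":36,"turn":-3.9},{"tx":101,"ty":-199,"tz":36,"turn":-3.9}]'
python3 -m crank '[{"tx":0,"ty":0,"tz":40,"turn":0},{"tx":0,"ty":0,"tz":73,"turn":0},{"tx":0,"ty":0,"tz":73,"turn":0},{"tx":0,"ty":0,"tz":73,"turn":0}]'
python3 -m crank '[{"tx":0,"ty":0,"tz":0,"turn":0},{"tx":0,"ty":0,"tz":0,"turn":0},{"tx":0,"ty":0,"tz":0,"turn":0},{"tx":0,"ty":0,"tz":0,"turn":0},{"tx":0,"ty":0,"tz":0,"turn":0}]' 30 25
python3 -m crank '[{"tx":0,"ty":0,"tz":-50,"turn":0},{"tx":0,"ty":0,"tz":-110,"turn":0},{"tx":0,"ty":0,"tz":-154,"turn":0},{"tx":0,"ty":0,"tz":-154,"turn":0}]'
python3 - <<'E'
from h import *
plan([(525,-460,175,3),(525,-460,48,3),(525,-460,175,3)])
E
```

```text
time: 8.1
position: [0.5327, -0.1421, 0.1341]
tool_rot: [-3.075, -0.624, 0.006]
ft_force: [-1.1, -0.9, -0.8]
grip_width: 0.915
grip_force: 0.0
time: 8.72
position: [0.5496, 0.0786, 0.0988]
tool_rot: [-2.927, -1.134, 0.004]
ft_force: [-0.3, -0.0, 0.6]
grip_width: 0.921
grip_force: 0.0
time: 9.22
position: [0.5516, 0.0745, 0.0281]
tool_rot: [2.933, 1.125, 0.001]
ft_force: [0.7, 0.3, 1.4]
grip_width: 0.924
grip_force: 0.0
time: 9.85
position: [0.551, 0.0756, 0.0278]
tool_rot: [2.932, 1.127, 0.0]
ft_force: [-0.6, -0.8, 1.5]
grip_width: 0.549
grip_force: 25.0
time: 10.35
position: [0.5533, 0.0762, 0.1853]
tool_rot: [2.93, 1.126, 0.011]
ft_force: [0.8, -0.4, -1.0]
grip_width: 0.548
grip_force: 25.0
at [553.3  76.2 185.3  42.1]
tx -190 ty 190 tz 5 turn 3.9  rows 4.3
tx -116 ty 242 tz 5 turn 3.9  rows 4.3
tx -0 ty 0 tz 127 turn -0.0  rows 2.0
tx 0 ty 0 tz -127 turn -0.0  rows 2.0
```

```bash

python3 -m crank '[{"tx":-190,"ty":190,"tz":5,"turn":3.9},{"tx":-190,"ty":190,"tz":5,"turn":3.9},{"tx":-190,"ty":190,"tz":5,"turn":3.9},{"tx":-190,"ty":190,"tz":5,"turn":3.9},{"tx":-190,"ty":190,"tz":5,"turn":3.9}]'
python3 -m crank '[{"tx":-116,"ty":242,"tz":5,"turn":3.9},{"tx":-116,"ty":242,"tz":5,"turn":3.9},{"tx":-116,"ty":242,"tz":5,"turn":3.9},{"tx":-116,"ty":242,"tz":5,"turn":3.9},{"tx":-116,"ty":242,"tz":5,"turn":3.9}]'
python3 -m crank '[{"tx":0,"ty":0,"tz":55,"turn":0},{"tx":0,"ty":0,"tz":110,"turn":0},{"tx":0,"ty":0,"tz":130,"turn":0},{"tx":0,"ty":0,"tz":130,"turn":0}]'
python3 -m crank '[{"tx":0,"ty":0,"tz":0,"turn":0},{"tx":0,"ty":0,"tz":0,"turn":0},{"tx":0,"ty":0,"tz":0,"turn":0}]' 62
python3 -m crank '[{"tx":0,"ty":0,"tz":-60,"turn":0},{"tx":0,"ty":0,"tz":-130,"turn":0},{"tx":0,"ty":0,"tz":-130,"turn":0},{"tx":0,"ty":0,"tz":-130,"turn":0}]'
python3 - <<'E'
from h import *
im,d,c=shot("top","top1")
for px in ((243,147),): print("chest",rect(c,px,.07,.1,80))
for q in ("pull","offcut_a"): print(q,[(np.array(r["xyz"]).round(4),r["confidence"]) for r in ctrl.mark_of("top",q)])
a=c[172:205,250:285].reshape(-1,3); a=a[(a[:,2]>.06)&(a[:,2]<.081)]
cy,sy=np.cos(np.radians(29.4)),np.sin(np.radians(29.4)); q=(a[:,:2]-[.7188,.2524])@np.array([[cy,-sy],[sy,cy]])
m=(q[:,0]<-.12)&(q[:,0]>-.16); print("stub local",q[m].min(0),q[m].max(0),np.median(q[m],0),m.sum())
E
```

```text
time: 10.98
position: [0.5346, -0.1984, 0.1742]
tool_rot: [3.083, 0.603, -0.006]
ft_force: [0.3, 1.3, -1.7]
grip_width: 0.547
grip_force: 25.0
time: 11.6
position: [0.5199, -0.4651, 0.1687]
tool_rot: [-3.141, -0.075, 0.006]
ft_force: [0.0, 0.0, -0.7]
grip_width: 0.547
grip_force: 25.0
time: 12.1
position: [0.5225, -0.459, 0.0399]
tool_rot: [-3.138, -0.086, 0.004]
ft_force: [0.1, 1.0, -0.1]
grip_width: 0.548
grip_force: 25.0
time: 12.48
position: [0.5236, -0.4614, 0.0435]
tool_rot: [3.138, 0.084, 0.003]
ft_force: [-0.1, -0.3, -0.6]
grip_width: 0.699
grip_force: 0.0
time: 12.98
position: [0.5231, -0.461, 0.1728]
tool_rot: [3.139, 0.083, 0.002]
ft_force: [-0.8, -0.0, -0.8]
grip_width: 0.712
grip_force: 0.0
chest (array([719.1, 252.6]), (280.1, 192.8), -60.9, np.float64(0.0841))
pull [(array([0.6015, 0.1903, 0.0673]), 0.57)]
offcut_a [(array([ 0.5266, -0.3694,  0.0278]), 0.63), (array([ 0.5303, -0.4618,  0.0249]), 0.58)]
stub local [-0.14799133 -0.00773517] [-0.12004484  0.00960003] [-0.13634601  0.00101196] 50
```

View pics/top1.png

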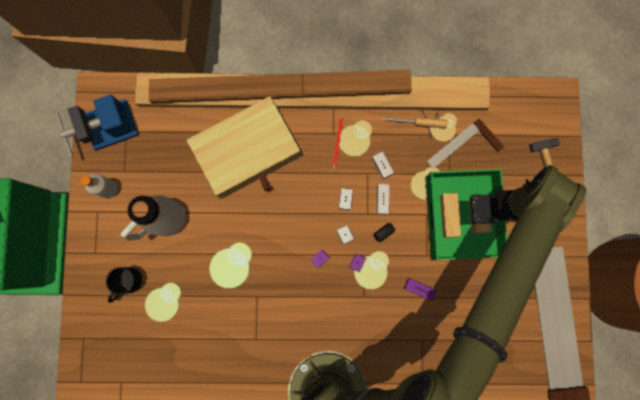

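Both offcuts lie in the crate, at (451,215) and (482,225), and the path to the pull at (266,183) is free.

```bash
python3 - <<'E'
from h import *
plan([(540,-150,175,15),(597.8,186.5,140,29.2),(597.8,186.5,64,29.2)])
E
```

```text
at [ 521.7 -460.1  169.3    3.1]
tx 17 ty -154 tz -3 turn -1.2  rows 2.5
tx 33 ty -152 tz -3 turn -1.2  rows 2.5
tx 71 ty -155 tz 18 turn -1.4  rows 2.7
tx 90 ty -145 tz 18 turn -1.4  rows 2.7
tx 0 ty 0 tz 76 turn -0.0  rows 1.2
```

```bash

python3 -m crank '[{"tx":17,"ty":-154,"tz":-3,"turn":-1.2},{"tx":17,"ty":-154,"tz":-3,"turn":-1.2},{"tx":17,"ty":-154,"tz":-3,"turn":-1.2},{"tx":17,"ty":-154,"tz":-3,"turn":-1.2}]' 55
python3 -m crank '[{"tx":33,"ty":-152,"tz":-3,"turn":-1.2},{"tx":33,"ty":-152,"tz":-3,"turn":-1.2},{"tx":33,"ty":-152,"tz":-3,"turn":-1.2},{"tx":33,"ty":-152,"tz":-3,"turn":-1.2}]'
python3 -m crank '[{"tx":71,"ty":-155,"tz":18,"turn":-1.4},{"tx":71,"ty":-155,"tz":18,"turn":-1.4},{"tx":71,"ty":-155,"tz":18,"turn":-1.4},{"tx":71,"ty":-155,"tz":18,"turn":-1.4}]'
python3 -m crank '[{"tx":90,"ty":-145,"tz":18,"turn":-1.4},{"tx":90,"ty":-145,"tz":18,"turn":-1.4},{"tx":90,"ty":-145,"tz":18,"turn":-1.4},{"tx":90,"ty":-145,"tz":18,"turn":-1.4},{"tx":90,"ty":-145,"tz":18,"turn":-1.4}]'
python3 - <<'E'
from h import *
plan([(597.8,186.5,64,29.2)])
E
```

```text
time: 13.62
position: [0.5319, -0.3019, 0.1732]
tool_rot: [-3.129, -0.257, 0.003]
ft_force: [-0.0, -0.7, -0.2]
grip_width: 0.632
grip_force: 0.0
time: 14.12
position: [0.5402, -0.1488, 0.1768]
tool_rot: [-3.113, -0.417, 0.002]
ft_force: [-1.0, -0.8, 0.7]
grip_width: 0.634
grip_force: 0.0
time: 14.62
position: [0.5686, 0.0199, 0.1584]
tool_rot: [-3.08, -0.607, 0.002]
ft_force: [-0.4, -0.1, -0.7]
grip_width: 0.636
grip_force: 0.0
time: 15.25
position: [0.5985, 0.1819, 0.1405]
tool_rot: [3.041, 0.782, -0.003]
ft_force: [0.5, -0.5, 0.0]
grip_width: 0.629
grip_force: 0.0
at [598.5 181.9 140.5  28.8]
tx 2 ty -4 tz 76 turn -0.1  rows 1.2
```

```bash

python3 -m crank '[{"tx":2,"ty":-3,"tz":40,"turn":-0.1},{"tx":2,"ty":-3,"tz":76,"turn":-0.1},{"tx":2,"ty":-3,"tz":76,"turn":-0.1},{"tx":2,"ty":-3,"tz":76,"turn":-0.1}]'
python3 -m crank '[{"tx":0,"ty":0,"tz":0,"turn":0},{"tx":0,"ty":0,"tz":0,"turn":0},{"tx":0,"ty":0,"tz":0,"turn":0},{"tx":0,"ty":0,"tz":0,"turn":0}]' 5 20
python3 - <<'E'
from h import *
print(pose().round(1), ctrl.get_state()["grip_width"]*87)
E
```

```text
time: 15.75
position: [0.5992, 0.1875, 0.0668]
tool_rot: [3.038, 0.797, 0.003]
ft_force: [0.2, 0.8, 0.4]
grip_width: 0.628
grip_force: 0.0
time: 16.25
position: [0.5978, 0.1893, 0.0657]
tool_rot: [3.038, 0.802, 0.0]
ft_force: [-0.3, 0.6, 0.8]
grip_width: 0.261
grip_force: 0.0
[597.8 189.3  65.7  29.6] 22.747095918341277
```

```bash

python3 -m crank '[{"tx":0,"ty":0,"tz":0,"turn":0},{"tx":0,"ty":0,"tz":0,"turn":0},{"tx":0,"ty":0,"tz":0,"turn":0}]' 5 20
python3 -m crank '[{"tx":-20,"ty":0,"tz":0,"turn":0},{"tx":-50,"ty":0,"tz":0,"turn":0},{"tx":-80,"ty":0,"tz":0,"turn":0},{"tx":-110,"ty":0,"tz":0,"turn":0},{"tx":-130,"ty":0,"tz":0,"turn":0}]'
python3 -m crank '[{"tx":-16,"ty":0,"tz":0,"turn":0},{"tx":-16,"ty":0,"tz":0,"turn":0},{"tx":-16,"ty":0,"tz":0,"turn":0}]'
python3 -m crank '[{"tx":0,"ty":0,"tz":0,"turn":0},{"tx":0,"ty":0,"tz":0,"turn":0},{"tx":0,"ty":0,"tz":0,"turn":0}]' 50
python3 -m crank '[{"tx":0,"ty":0,"tz":-60,"turn":0},{"tx":0,"ty":0,"tz":-100,"turn":0},{"tx":0,"ty":0,"tz":-100,"turn":0}]'
python3 - <<'E'
from h import *
plan([(500,-150,180,29),(560,-250,200,29)])
E
```

```text
time: 16.62
position: [0.599, 0.1872, 0.0657]
tool_rot: [3.036, 0.798, 0.002]
ft_force: [2.8, -5.3, 0.6]
grip_width: 0.209
grip_force: 20.0
time: 17.25
position: [0.485, 0.1237, 0.0657]
tool_rot: [3.037, 0.799, 0.004]
ft_force: [3.9, -3.1, -1.4]
grip_width: 0.208
grip_force: 20.0
time: 17.62
position: [0.4711, 0.1159, 0.0656]
tool_rot: [3.036, 0.8, -0.001]
ft_force: [1.6, -5.9, 1.3]
grip_width: 0.206
grip_force: 20.0
time: 18.0
position: [0.4706, 0.1182, 0.0654]
tool_rot: [-3.036, -0.803, 0.0]
ft_force: [0.3, -0.3, 0.1]
grip_width: 0.463
grip_force: 0.0
time: 18.38
position: [0.4731, 0.1184, 0.1688]
tool_rot: [3.036, 0.802, 0.01]
ft_force: [-0.1, 0.4, 0.4]
grip_width: 0.573
grip_force: 0.0
at [473.1 118.4 168.8  29.6]
tx -109 ty 247 tz -11 turn 0.1  rows 4.3
tx 4 ty 117 tz -20 turn -0.0  rows 1.9
```

```bash

python3 -m crank '[{"tx":-109,"ty":247,"tz":-11,"turn":0},{"tx":-109,"ty":247,"tz":-11,"turn":0},{"tx":-109,"ty":247,"tz":-11,"turn":0},{"tx":-109,"ty":247,"tz":-11,"turn":0},{"tx":-109,"ty":247,"tz":-11,"turn":0}]'
python3 - <<'E'
from h import *
im,d,c=shot("top","top2"); np.savez("top2.npz",im=im,c=c)
for q in ("slot_a","slot_b","slot_c","slot_d","pull"): print(q,[(np.array(r["xyz"]).round(4),r["confidence"]) for r in ctrl.mark_of("top",q)][:2])
th=np.radians(29.2); M=np.array([[np.cos(th),-np.sin(th)],[np.sin(th),np.cos(th)]])
q=(c[...,:2]-[.719,.2525])@M
b=(np.abs(q[...,1])<.11)&(c[...,2]>.06)&(c[...,2]<.08)&(q[...,0]<-.1)&(q[...,0]>-.262); print("board",q[b][:,0].min(),q[b][:,0].max(),np.median(q[b][:,0]))
f=(np.abs(q[...,1])<.125)&(c[...,2]>.006)&(c[...,2]<.0185)&(q[...,0]>-.24)&(q[...,0]<-.1)
for k in range(4):
    y0=.093-.062*k; m=f&(np.abs(q[...,1]-y0)<.026); p=q[m]; print("slot",k,p.min(0).round(4),p.max(0).round(4),p.mean(0).round(4),m.sum())
cv2.imwrite("pics/c2.png",cv2.resize(im[100:250,170:410,::-1],None,fx=3,fy=3,interpolation=cv2.INTER_CUBIC))
for n,px in (("c",(383,165)),("b",(345,198)),("d",(384,199)),("a",(345,234))): print(n,rect(c,px,.024,.05,25))
E
```

```text
time: 19.0
position: [0.4968, -0.1559, 0.1752]
tool_rot: [-3.04, -0.792, 0.003]
ft_force: [0.3, 1.5, 0.1]
grip_width: 0.578
grip_force: 0.0
slot_a [(array([0.6214, 0.0913, 0.0141]), 0.94), (array([0.59  , 0.1469, 0.0139]), 0.68)]
slot_b [(array([0.6214, 0.0913, 0.0141]), 0.94), (array([0.59  , 0.1469, 0.0139]), 0.68)]
slot_c [(array([0.6214, 0.0913, 0.0141]), 0.94), (array([0.59  , 0.1469, 0.0139]), 0.68)]
slot_d [(array([0.6214, 0.0913, 0.0141]), 0.94), (array([0.59  , 0.1469, 0.0139]), 0.68)]
pull [(array([0.4731, 0.1195, 0.0647]), 0.59), (array([ 0.6735, -0.1681,  0.0201]), 0.21)]
board -0.26194232187624344 -0.22875758670220395 -0.2367408770115612
slot 0 [-0.2225  0.0681] [-0.1002  0.1188] [-0.1577  0.0938] 274
slot 1 [-0.2228  0.0054] [-0.1004  0.0569] [-0.1599  0.0312] 353
slot 2 [-0.2226 -0.0566] [-0.1001 -0.0057] [-0.1594 -0.0307] 398
slot 3 [-0.2228 -0.1186] [-0.1005 -0.0676] [-0.1606 -0.0931] 471
c (array([ 674.3, -168.8]), (74.7, 35.5), 27.5, np.float64(0.0334))
b (array([567.5, -54.9]), (60.1, 34.1), -7.0, np.float64(0.0332))
d (array([ 582.2, -168.1]), (66.7, 33.6), -2.5, np.float64(0.0335))
a (array([460. , -53.5]), (44.3, 33.9), 25.6, np.float64(0.033))
```

View pics/c2.png

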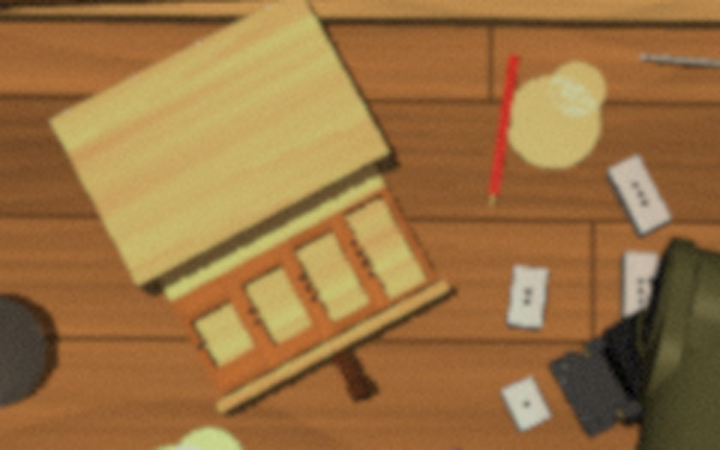

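The drawer is open, with the slots showing pips 1 to 4 from left to right: a at (224,335), b at (279,305), c at (333,272), d at (386,243). Blocks a, b and c haven't moved, and d is half hidden by the arm.

```bash
python3 - <<'E'
from h import *
c=np.load("top2.npz")["c"]
th=np.radians(29.2); C=np.array([.719,.2525]); M=np.array([[np.cos(th),-np.sin(th)],[np.sin(th),np.cos(th)]])
q=(c[...,:2]-C)@M
for k in range(4):
    y0=.093-.062*k
    m=(np.abs(q[...,1]-y0)<.017)&(c[...,2]<.018)&(q[...,0]>-.222)&(q[...,0]<-.105)
    x=np.sort(q[m][:,0]); L=(.055,.07,.085,.1)[k]
    # best window of slot length
    m2=m&(q[...,0]<-.1105); print(k,q[m2][:,0].min().round(4),q[m2][:,0].max().round(4),[int(n) for n in np.histogram(x,np.arange(-.222,-.1,.006))[0]])
    w=C+M@np.array([-.165,y0]); print("world",(w*1000).round(1))
plan([(460,-53.7,110,25.7),(460,-53.7,38,25.7),(460,-53.7,120,25.7),(529.7,253.2,120,29.2),(529.7,253.2,52,29.2)])
E
```

```text
0 -0.222 -0.1317 [5, 0, 0, 0, 0, 20, 21, 24, 20, 21, 21, 19, 20, 18, 1, 1, 0, 0, 3, 10]
world [529.6 253.2]
1 -0.2217 -0.1309 [4, 0, 1, 6, 19, 23, 20, 21, 22, 19, 24, 21, 22, 23, 22, 4, 0, 0, 2, 12]
world [559.8 199.1]
2 -0.2216 -0.1225 [3, 0, 10, 23, 21, 21, 17, 22, 21, 23, 20, 20, 21, 15, 21, 21, 15, 0, 3, 8]
world [590.1 144.9]
3 -0.2219 -0.1161 [4, 13, 22, 17, 23, 21, 22, 18, 21, 20, 20, 20, 20, 19, 25, 19, 22, 15, 2, 10]
world [620.3  90.8]
at [ 497.9 -148.7  176.2   29.8]
tx 14 ty -101 tz 66 turn 0.8  rows 1.9
tx 0 ty 0 tz 72 turn -0.0  rows 1.2
tx 0 ty 0 tz -82 turn -0.0  rows 1.3
tx 98 ty -123 tz -0 turn -0.3  rows 2.5
tx 102 ty -120 tz -0 turn -0.3  rows 2.5
tx 0 ty 0 tz 68 turn -0.0  rows 1.1
```

```bash

python3 -m crank '[{"tx":14,"ty":-101,"tz":60,"turn":0.8},{"tx":14,"ty":-101,"tz":60,"turn":0.8},{"tx":14,"ty":-101,"tz":60,"turn":0.8},{"tx":14,"ty":-101,"tz":60,"turn":0.8}]' 70
python3 -m crank '[{"tx":0,"ty":0,"tz":40,"turn":0},{"tx":0,"ty":0,"tz":78,"turn":0},{"tx":0,"ty":0,"tz":78,"turn":0},{"tx":0,"ty":0,"tz":78,"turn":0}]'
python3 -m crank '[{"tx":0,"ty":0,"tz":0,"turn":0},{"tx":0,"ty":0,"tz":0,"turn":0},{"tx":0,"ty":0,"tz":0,"turn":0},{"tx":0,"ty":0,"tz":0,"turn":0},{"tx":0,"ty":0,"tz":0,"turn":0}]' 20 30
python3 -m crank '[{"tx":0,"ty":0,"tz":-50,"turn":0},{"tx":0,"ty":0,"tz":-92,"turn":0},{"tx":0,"ty":0,"tz":-92,"turn":0},{"tx":0,"ty":0,"tz":-92,"turn":0}]'
python3 -m crank '[{"tx":98,"ty":-123,"tz":0,"turn":-0.3},{"tx":98,"ty":-123,"tz":0,"turn":-0.3},{"tx":98,"ty":-123,"tz":0,"turn":-0.3},{"tx":98,"ty":-123,"tz":0,"turn":-0.3}]'
python3 -m crank '[{"tx":102,"ty":-120,"tz":0,"turn":-0.3},{"tx":102,"ty":-120,"tz":0,"turn":-0.3},{"tx":102,"ty":-120,"tz":0,"turn":-0.3},{"tx":102,"ty":-120,"tz":0,"turn":-0.3},{"tx":102,"ty":-120,"tz":0,"turn":-0.3}]'
python3 - <<'E'
from h import *
plan([(529.7,253.2,52,29.2)])
E
```

```text
time: 19.8
position: [0.4606, -0.0559, 0.117]
tool_rot: [3.062, 0.698, 0.001]
ft_force: [-0.1, -0.5, 0.5]
grip_width: 0.796
grip_force: 0.0
time: 20.3
position: [0.4617, -0.0572, 0.04]
tool_rot: [3.063, 0.694, 0.003]
ft_force: [0.6, -0.6, 0.1]
grip_width: 0.806
grip_force: 0.0
time: 20.92
position: [0.46, -0.0561, 0.0387]
tool_rot: [-3.063, -0.695, 0.0]
ft_force: [-1.5, 2.7, 3.9]
grip_width: 0.39
grip_force: 30.0
time: 21.42
position: [0.4592, -0.057, 0.1294]
tool_rot: [-3.064, -0.694, 0.003]
ft_force: [-1.0, 0.7, -2.7]
grip_width: 0.385
grip_force: 30.0
time: 21.92
position: [0.4941, 0.0999, 0.1286]
tool_rot: [-3.05, -0.743, 0.005]
ft_force: [-0.4, -1.3, -1.2]
grip_width: 0.387
grip_force: 30.0
time: 22.55
position: [0.5313, 0.2474, 0.1288]
tool_rot: [3.043, 0.772, -0.005]
ft_force: [-0.5, -0.4, -2.1]
grip_width: 0.388
grip_force: 30.0
at [531.3 247.4 128.8  28.5]
tx 1 ty -6 tz 77 turn -0.1  rows 1.2
```

```bash

python3 -m crank '[{"tx":1,"ty":-4,"tz":30,"turn":-0.1},{"tx":1,"ty":-4,"tz":50,"turn":-0.1},{"tx":1,"ty":-4,"tz":50,"turn":-0.1}]'
python3 - <<'E'
from h import *
print(ctrl.get_state()["ft_force"]); plan([(529.7,253.2,52,29.2)])
E
```

```text
time: 22.92
position: [0.5296, 0.2513, 0.0784]
tool_rot: [3.04, 0.785, -0.007]
ft_force: [0.5, 0.5, -1.6]
grip_width: 0.386
grip_force: 30.0
[ 0.5088201   0.53915886 -1.62958824]
at [529.6 251.3  78.4  29. ]
tx 1 ty -2 tz 26 turn -0.0  rows 0.4
```

```bash

python3 -m crank '[{"tx":0,"ty":-1,"tz":12,"turn":0},{"tx":0,"ty":-1,"tz":20,"turn":0},{"tx":0,"ty":-1,"tz":26,"turn":0},{"tx":0,"ty":-1,"tz":26,"turn":0}]'
python3 -m crank '[{"tx":0,"ty":0,"tz":0,"turn":0},{"tx":0,"ty":0,"tz":0,"turn":0},{"tx":0,"ty":0,"tz":0,"turn":0}]' 46
python3 -m crank '[{"tx":0,"ty":0,"tz":-50,"turn":0},{"tx":0,"ty":0,"tz":-78,"turn":0},{"tx":0,"ty":0,"tz":-78,"turn":0},{"tx":0,"ty":0,"tz":-78,"turn":0}]'
python3 - <<'E'
from h import *
plan([(567.6,-54.9,130,-6.9),(567.6,-54.9,39,-6.9),(567.6,-54.9,130,-6.9),(559.8,199.1,130,29.2),(559.8,199.1,53,29.2)])
E
```

```text
time: 23.42
position: [0.53, 0.2546, 0.054]
tool_rot: [3.041, 0.788, -0.001]
ft_force: [0.6, -0.7, -2.1]
grip_width: 0.386
grip_force: 30.0
time: 23.8
position: [0.5306, 0.2548, 0.055]
tool_rot: [-3.041, -0.788, -0.001]
ft_force: [-0.6, 0.1, -0.6]
grip_width: 0.519
grip_force: 0.0
time: 24.3
position: [0.5299, 0.2542, 0.1318]
tool_rot: [3.041, 0.788, -0.001]
ft_force: [0.3, 0.5, -0.7]
grip_width: 0.53
grip_force: 0.0
at [529.9 254.2 131.8  29. ]
tx -59 ty 144 tz 1 turn 3.6  rows 2.5
tx -11 ty 155 tz 1 turn 3.6  rows 2.5
tx -0 ty -0 tz 91 turn 0.0  rows 1.5
tx 0 ty -0 tz -91 turn -0.0  rows 1.5
tx -38 ty -251 tz -0 turn -7.2  rows 4.1
tx 0 ty 0 tz 77 turn 0.0  rows 1.2
```

```bash

python3 -m crank '[{"tx":-59,"ty":144,"tz":0,"turn":3.6},{"tx":-59,"ty":144,"tz":0,"turn":3.6},{"tx":-59,"ty":144,"tz":0,"turn":3.6},{"tx":-59,"ty":144,"tz":0,"turn":3.6}]' 70
python3 - <<'E'
from h import *
im,d,c=shot("top")
for n,px in (("c",(383,165)),("b",(345,198)),("d",(384,199))): print(n,rect(c,px,.024,.05,25))
plan([(567.6,-54.9,130,-6.9)])
E
python3 -m crank '[{"tx":-11,"ty":155,"tz":0,"turn":3.6},{"tx":-11,"ty":155,"tz":0,"turn":3.6},{"tx":-11,"ty":155,"tz":0,"turn":3.6},{"tx":-11,"ty":155,"tz":0,"turn":3.6},{"tx":-11,"ty":155,"tz":0,"turn":3.6}]'
python3 - <<'E'
from h import *
plan([(567.6,-54.9,39,-6.9)])
im,d,c=shot("top")
th=np.radians(29.2); C=np.array([.719,.2525]); M=np.array([[np.cos(th),-np.sin(th)],[np.sin(th),np.cos(th)]])
q=(c[...,:2]-C)@M; b=(c[...,2]>.037)&(c[...,2]<.056)&(q[...,0]>-.22)&(q[...,0]<-.11)&(abs(q[...,1])<.125)
print("in drawer",(q[b].mean(0)*1000).round(1),b.sum(),[t if isinstance(t,float) else np.round(t,1) for t in cv2.minAreaRect((q[b]*1000).astype(np.float32))],np.median(c[b][:,2]))
E
```

```text
time: 24.8
position: [0.5482, 0.096, 0.1308]
tool_rot: [3.126, 0.293, -0.005]
ft_force: [-0.6, -0.2, 0.2]
grip_width: 0.792
grip_force: 0.0
c (array([ 674.3, -169.3]), (75.0, 35.7), 28.0, np.float64(0.0331))
b (array([567.6, -54.9]), (60.1, 34.2), -6.8, np.float64(0.0326))
d (array([ 570.4, -169.2]), (91.3, 34.6), -0.5, np.float64(0.0336))
at [548.   98.8 131.2  10.9]
tx -10 ty 155 tz 1 turn 3.6  rows 2.5
time: 25.48
position: [0.5673, -0.051, 0.132]
tool_rot: [-3.134, 0.185, 0.002]
ft_force: [-0.0, -0.0, 0.6]
grip_width: 0.806
grip_force: 0.0
at [567.3 -51.  132.   -6.7]
tx 1 ty 4 tz 93 turn 0.0  rows 1.5
in drawer [-164.4   90.6] 183 [array([-182.8,   32.7]), array([169.8,  68.9]), 80.62019348144531] 0.04438389584414759
```

```bash

python3 -m crank '[{"tx":1,"ty":2,"tz":40,"turn":0},{"tx":1,"ty":2,"tz":92,"turn":0},{"tx":1,"ty":2,"tz":92,"turn":0},{"tx":1,"ty":2,"tz":92,"turn":0}]'
python3 -m crank '[{"tx":0,"ty":0,"tz":0,"turn":0},{"tx":0,"ty":0,"tz":0,"turn":0},{"tx":0,"ty":0,"tz":0,"turn":0},{"tx":0,"ty":0,"tz":0,"turn":0},{"tx":0,"ty":0,"tz":0,"turn":0}]' 20 30
python3 -m crank '[{"tx":0,"ty":0,"tz":-50,"turn":0},{"tx":0,"ty":0,"tz":-92,"turn":0},{"tx":0,"ty":0,"tz":-92,"turn":0},{"tx":0,"ty":0,"tz":-92,"turn":0}]'
python3 -m crank '[{"tx":-38,"ty":-251,"tz":0,"turn":-7.2},{"tx":-38,"ty":-251,"tz":0,"turn":-7.2},{"tx":-38,"ty":-251,"tz":0,"turn":-7.2},{"tx":-38,"ty":-251,"tz":0,"turn":-7.2},{"tx":-38,"ty":-251,"tz":0,"turn":-7.2}]'
python3 - <<'E'
from h import *
plan([(559.8,199.1,78,29.2)])
E
```

```text
time: 26.02
position: [0.5694, -0.0546, 0.0421]
tool_rot: [-3.135, 0.187, -0.003]
ft_force: [0.2, -1.0, 0.1]
grip_width: 0.806
grip_force: 0.0
time: 26.65
position: [0.5688, -0.0554, 0.041]
tool_rot: [-3.135, 0.19, -0.001]
ft_force: [0.2, 2.6, 3.1]
grip_width: 0.386
grip_force: 30.0
time: 27.15
position: [0.5672, -0.0567, 0.1313]
tool_rot: [3.135, -0.191, -0.003]
ft_force: [-1.2, 0.2, -2.5]
grip_width: 0.385
grip_force: 30.0
time: 27.78
position: [0.5575, 0.2046, 0.1307]
tool_rot: [-3.032, -0.803, 0.005]
ft_force: [0.3, 0.2, -1.9]
grip_width: 0.386
grip_force: 30.0
at [557.5 204.6 130.7  29.7]
tx -1 ty 6 tz 53 turn 0.1  rows 0.8
```

```bash

python3 -m crank '[{"tx":0,"ty":2,"tz":30,"turn":0.1},{"tx":0,"ty":2,"tz":50,"turn":0.1},{"tx":0,"ty":2,"tz":50,"turn":0.1},{"tx":0,"ty":2,"tz":50,"turn":0.1}]'
python3 - <<'E'
from h import *
plan([(559.8,199.1,55,29.2)])
E
```

```text
time: 28.28
position: [0.5622, 0.1956, 0.0828]
tool_rot: [-3.045, -0.774, -0.0]
ft_force: [0.3, 0.8, -0.9]
grip_width: 0.389
grip_force: 30.0
at [562.2 195.6  82.8  28.5]
tx -0 ty -4 tz 28 turn -0.1  rows 0.4
```

```bash

python3 -m crank '[{"tx":0,"ty":-4,"tz":0,"turn":-0.1},{"tx":0,"ty":-4,"tz":12,"turn":-0.1},{"tx":0,"ty":-4,"tz":22,"turn":-0.1},{"tx":0,"ty":-4,"tz":28,"turn":-0.1},{"tx":0,"ty":-4,"tz":28,"turn":-0.1}]'
python3 - <<'E'
from h import *
plan([(559.8,199.1,54,29.2)])
E
python3 -m crank '[{"tx":0,"ty":0,"tz":0,"turn":0},{"tx":0,"ty":0,"tz":0,"turn":0},{"tx":0,"ty":0,"tz":0,"turn":0}]' 46
python3 -m crank '[{"tx":0,"ty":0,"tz":-50,"turn":0},{"tx":0,"ty":0,"tz":-78,"turn":0},{"tx":0,"ty":0,"tz":-78,"turn":0},{"tx":0,"ty":0,"tz":-78,"turn":0}]'
python3 - <<'E'
from h import *
plan([(570.2,-169,130,-0.5),(570.2,-169,39,-0.5),(570.2,-169,140,-.5),(620.3,90.8,135,29.2),(559.8,199.1,53,29.2)])
E
```

```text
time: 28.9
position: [0.5598, 0.1992, 0.054]
tool_rot: [-3.041, -0.788, 0.001]
ft_force: [-0.7, -0.4, -1.5]
grip_width: 0.384
grip_force: 30.0
at [559.8 199.2  54.   29.1]
tx -0 ty 0 tz -0 turn -0.0  rows 0.0
time: 29.28
position: [0.5603, 0.1994, 0.0549]
tool_rot: [3.041, 0.788, 0.001]
ft_force: [0.6, -0.3, 0.1]
grip_width: 0.523
grip_force: 0.0
time: 29.78
position: [0.5596, 0.1989, 0.1318]
tool_rot: [3.041, 0.788, -0.002]
ft_force: [0.6, 0.4, -0.6]
grip_width: 0.53
grip_force: 0.0
at [559.6 198.9 131.8  29. ]
tx -85 ty 163 tz 1 turn 3.0  rows 2.9
tx -40 ty 180 tz 1 turn 3.0  rows 2.9
tx 0 ty -0 tz 91 turn -0.0  rows 1.5
tx 0 ty -0 tz -101 turn -0.0  rows 1.6
tx 48 ty -260 tz 5 turn -5.9  rows 4.2
tx 0 ty -124 tz 82 turn -0.0  rows 2.4
```

```bash

python3 -m crank '[{"tx":-85,"ty":163,"tz":0,"turn":3},{"tx":-85,"ty":163,"tz":0,"turn":3},{"tx":-85,"ty":163,"tz":0,"turn":3},{"tx":-85,"ty":163,"tz":0,"turn":3}]' 70
python3 - <<'E'
from h import *
im,d,c=shot("top")
for n,px in (("c",(383,165)),("d",(384,199))): print(n,rect(c,px,.024,.05,25))
E
python3 -m crank '[{"tx":-40,"ty":180,"tz":0,"turn":3},{"tx":-40,"ty":180,"tz":0,"turn":3},{"tx":-40,"ty":180,"tz":0,"turn":3},{"tx":-40,"ty":180,"tz":0,"turn":3},{"tx":-40,"ty":180,"tz":0,"turn":3}]'
python3 - <<'E'
from h import *
plan([(570.2,-169,40,-0.5)])
E
```

```text
time: 30.28
position: [0.5639, 0.008, 0.1305]
tool_rot: [3.117, 0.368, -0.006]
ft_force: [-0.0, 0.4, -0.7]
grip_width: 0.793
grip_force: 0.0
c (array([ 674.2, -168.8]), (74.6, 36.5), 25.6, np.float64(0.0333))
d (array([ 570.5, -168.8]), (90.1, 35.5), 0.1, np.float64(0.0333))
time: 30.95
position: [0.5697, -0.1666, 0.1316]
tool_rot: [-3.139, 0.023, 0.002]
ft_force: [-0.3, 0.8, -0.4]
grip_width: 0.805
grip_force: 0.0
at [ 569.7 -166.6  131.6   -0.8]
tx 1 ty 2 tz 92 turn -0.1  rows 1.5
```

```bash

python3 -m crank '[{"tx":0,"ty":1,"tz":40,"turn":0},{"tx":0,"ty":1,"tz":92,"turn":0},{"tx":0,"ty":1,"tz":92,"turn":0},{"tx":0,"ty":1,"tz":92,"turn":0}]'
python3 -m crank '[{"tx":0,"ty":0,"tz":0,"turn":0},{"tx":0,"ty":0,"tz":0,"turn":0},{"tx":0,"ty":0,"tz":0,"turn":0},{"tx":0,"ty":0,"tz":0,"turn":0},{"tx":0,"ty":0,"tz":0,"turn":0}]' 20 40
python3 -m crank '[{"tx":0,"ty":0,"tz":-50,"turn":0},{"tx":0,"ty":0,"tz":-97,"turn":0},{"tx":0,"ty":0,"tz":-97,"turn":0},{"tx":0,"ty":0,"tz":-97,"turn":0}]'
python3 -m crank '[{"tx":48,"ty":-260,"tz":0,"turn":-5.9},{"tx":48,"ty":-260,"tz":0,"turn":-5.9},{"tx":48,"ty":-260,"tz":0,"turn":-5.9},{"tx":48,"ty":-260,"tz":0,"turn":-5.9},{"tx":48,"ty":-260,"tz":0,"turn":-5.9}]'
python3 -m crank '[{"tx":0,"ty":0,"tz":0,"turn":0},{"tx":0,"ty":0,"tz":30,"turn":0},{"tx":0,"ty":0,"tz":55,"turn":0},{"tx":0,"ty":0,"tz":55,"turn":0}]'
python3 - <<'E'
from h import *
plan([(620.3,90.8,54,29.2)])
E
```

```text
time: 31.45
position: [0.5711, -0.168, 0.0421]
tool_rot: [-3.141, 0.022, -0.003]
ft_force: [0.5, 0.5, 0.0]
grip_width: 0.804
grip_force: 0.0
time: 32.08
position: [0.5701, -0.1688, 0.0409]
tool_rot: [-3.141, 0.025, -0.001]
ft_force: [-0.0, 2.7, 3.0]
grip_width: 0.384
grip_force: 40.0
time: 32.58
position: [0.5686, -0.17, 0.1362]
tool_rot: [3.141, -0.026, -0.004]
ft_force: [-0.2, -0.0, -2.8]
grip_width: 0.386
grip_force: 40.0
time: 33.2
position: [0.62, 0.0963, 0.1352]
tool_rot: [-3.037, -0.786, 0.005]
ft_force: [0.7, -0.1, -2.1]
grip_width: 0.383
grip_force: 40.0
time: 33.7
position: [0.6197, 0.0856, 0.0792]
tool_rot: [3.045, 0.769, -0.011]
ft_force: [-0.0, -1.3, -2.2]
grip_width: 0.383
grip_force: 40.0
at [619.7  85.6  79.2  28.4]
tx 3 ty -4 tz 25 turn -0.2  rows 0.4
```

```bash

python3 -m crank '[{"tx":1,"ty":-3,"tz":0,"turn":-0.1},{"tx":1,"ty":-3,"tz":0,"turn":-0.1},{"tx":1,"ty":-3,"tz":0,"turn":-0.1}]'
python3 - <<'E'
from h import *
plan([(620.3,90.8,54,29.2)])
E
```

```text
time: 34.08
position: [0.6221, 0.0925, 0.0835]
tool_rot: [3.041, 0.788, 0.002]
ft_force: [-0.5, -0.6, -1.8]
grip_width: 0.387
grip_force: 40.0
at [622.1  92.5  83.5  29.1]
tx -2 ty 1 tz 30 turn -0.0  rows 0.5
```

```bash

python3 -m crank '[{"tx":-2,"ty":1,"tz":0,"turn":0},{"tx":-2,"ty":1,"tz":12,"turn":0},{"tx":-2,"ty":1,"tz":22,"turn":0},{"tx":-2,"ty":1,"tz":29,"turn":0},{"tx":-2,"ty":1,"tz":29,"turn":0}]'
python3 - <<'E'
from h import *
plan([(620.3,90.8,54,29.2)])
E
python3 -m crank '[{"tx":0,"ty":0,"tz":0,"turn":0},{"tx":0,"ty":0,"tz":0,"turn":0},{"tx":0,"ty":0,"tz":0,"turn":0}]' 46
python3 -m crank '[{"tx":0,"ty":0,"tz":-50,"turn":0},{"tx":0,"ty":0,"tz":-78,"turn":0},{"tx":0,"ty":0,"tz":-78,"turn":0},{"tx":0,"ty":0,"tz":-78,"turn":0}]'
python3 - <<'E'
from h import *
im,d,c=shot("top"); print("c",rect(c,(383,165),.024,.05,25))
plan([(674.3,-169,131,27),(674.3,-169,40,27),(674.3,-169,135,27),(590.1,144.9,135,29.2)])
E
```

```text
time: 34.7
position: [0.6203, 0.091, 0.0532]
tool_rot: [-3.041, -0.788, -0.0]
ft_force: [0.3, 0.4, -1.9]
grip_width: 0.388
grip_force: 40.0
at [620.3  91.   53.2  29.1]
tx -0 ty 0 tz -1 turn -0.0  rows 0.0
time: 35.08
position: [0.6204, 0.0907, 0.0537]
tool_rot: [3.041, 0.788, 0.001]
ft_force: [-0.2, 0.7, -0.2]
grip_width: 0.52
grip_force: 0.0
time: 35.58
position: [0.6197, 0.0903, 0.1307]
tool_rot: [3.041, 0.788, -0.002]
ft_force: [0.4, -0.2, -1.2]
grip_width: 0.529
grip_force: 0.0
c (array([ 674.5, -169. ]), (74.5, 35.8), 27.7, np.float64(0.0333))
at [619.4  90.3 130.2  29. ]
tx -78 ty 253 tz -1 turn 0.4  rows 4.2
tx 0 ty 0 tz 91 turn -0.0  rows 1.5
tx 0 ty 0 tz -95 turn -0.0  rows 1.5
tx 34 ty -159 tz -0 turn -0.2  rows 2.6
tx 37 ty -158 tz -0 turn -0.2  rows 2.6
```

```bash

python3 -m crank '[{"tx":-78,"ty":253,"tz":0,"turn":0.3},{"tx":-78,"ty":253,"tz":0,"turn":0.3},{"tx":-78,"ty":253,"tz":0,"turn":0.3},{"tx":-78,"ty":253,"tz":0,"turn":0.3},{"tx":-78,"ty":253,"tz":0,"turn":0.3}]' 65
python3 -m crank '[{"tx":0,"ty":0,"tz":0,"turn":0},{"tx":0,"ty":0,"tz":0,"turn":0},{"tx":0,"ty":0,"tz":0,"turn":0}]'
python3 - <<'E'
from h import *
plan([(674.4,-169,40,27.4)])
E
```

```text
time: 36.25
position: [0.6735, -0.1761, 0.1289]
tool_rot: [3.053, 0.735, -0.006]
ft_force: [0.7, -1.2, -0.3]
grip_width: 0.746
grip_force: 0.0
time: 36.62
position: [0.675, -0.1654, 0.1316]
tool_rot: [-3.049, -0.754, -0.0]
ft_force: [0.9, 0.7, -0.4]
grip_width: 0.748
grip_force: 0.0
at [ 675.  -165.4  131.6   27.8]
tx -2 ty 3 tz 92 turn 0.1  rows 1.5
```

```bash

python3 -m crank '[{"tx":-2,"ty":2,"tz":40,"turn":0},{"tx":-2,"ty":2,"tz":92,"turn":0},{"tx":-2,"ty":2,"tz":92,"turn":0},{"tx":-2,"ty":2,"tz":92,"turn":0}]'
python3 -m crank '[{"tx":0,"ty":0,"tz":0,"turn":0},{"tx":0,"ty":0,"tz":0,"turn":0},{"tx":0,"ty":0,"tz":0,"turn":0},{"tx":0,"ty":0,"tz":0,"turn":0},{"tx":0,"ty":0,"tz":0,"turn":0}]' 20 40
python3 -m crank '[{"tx":0,"ty":0,"tz":-50,"turn":0},{"tx":0,"ty":0,"tz":-97,"turn":0},{"tx":0,"ty":0,"tz":-97,"turn":0},{"tx":0,"ty":0,"tz":-97,"turn":0}]'
python3 -m crank '[{"tx":34,"ty":-159,"tz":0,"turn":-0.2},{"tx":34,"ty":-159,"tz":0,"turn":-0.2},{"tx":34,"ty":-159,"tz":0,"turn":-0.2},{"tx":34,"ty":-159,"tz":0,"turn":-0.2}]'
python3 - <<'E'
from h import *
plan([(590.1,144.9,135,29.2)])
E
```

```text
time: 37.12
position: [0.6753, -0.1701, 0.0415]
tool_rot: [3.05, 0.75, 0.004]
ft_force: [0.4, 0.8, -0.3]
grip_width: 0.745
grip_force: 0.0
time: 37.75
position: [0.6739, -0.1704, 0.04]
tool_rot: [-3.05, -0.748, 0.0]
ft_force: [-2.1, 3.2, 3.4]
grip_width: 0.386
grip_force: 40.0
time: 38.25
position: [0.6732, -0.1715, 0.1352]
tool_rot: [-3.051, -0.748, 0.003]
ft_force: [-0.2, 0.5, -2.0]
grip_width: 0.389
grip_force: 40.0
time: 38.75
position: [0.6282, -0.0091, 0.1345]
tool_rot: [-3.039, -0.785, 0.005]
ft_force: [-0.5, -0.6, -1.8]
grip_width: 0.387
grip_force: 40.0
at [628.2  -9.1 134.5  29. ]
tx 41 ty -153 tz -1 turn -0.0  rows 2.5
```

```bash

python3 -m crank '[{"tx":40,"ty":-156,"tz":0,"turn":-0.1},{"tx":40,"ty":-156,"tz":0,"turn":-0.1},{"tx":40,"ty":-156,"tz":0,"turn":-0.1},{"tx":40,"ty":-156,"tz":0,"turn":-0.1}]'
python3 -m crank '[{"tx":0,"ty":0,"tz":0,"turn":0},{"tx":0,"ty":0,"tz":30,"turn":0},{"tx":0,"ty":0,"tz":50,"turn":0},{"tx":0,"ty":0,"tz":50,"turn":0},{"tx":0,"ty":0,"tz":50,"turn":0}]'
python3 - <<'E'
from h import *
plan([(590.1,144.9,53,29.2)])
E
```

```text
time: 39.25
position: [0.5892, 0.1451, 0.135]
tool_rot: [-3.037, -0.796, 0.004]
ft_force: [-0.9, -0.7, -2.6]
grip_width: 0.39
grip_force: 40.0
time: 39.88
position: [0.5918, 0.1414, 0.087]
tool_rot: [-3.041, -0.787, -0.001]
ft_force: [0.9, -0.5, -1.5]
grip_width: 0.383
grip_force: 40.0
at [591.8 141.4  87.   29. ]
tx 0 ty -4 tz 34 turn -0.0  rows 0.5
```

```bash

python3 -m crank '[{"tx":0,"ty":-4,"tz":0,"turn":0},{"tx":0,"ty":-4,"tz":14,"turn":0},{"tx":0,"ty":-4,"tz":26,"turn":0},{"tx":0,"ty":-4,"tz":33,"turn":0},{"tx":0,"ty":-4,"tz":33,"turn":0}]'
python3 - <<'E'
from h import *
plan([(590.1,144.9,53,29.2)])
E
python3 -m crank '[{"tx":0,"ty":0,"tz":0,"turn":0},{"tx":0,"ty":0,"tz":0,"turn":0},{"tx":0,"ty":0,"tz":0,"turn":0}]' 46
python3 -m crank '[{"tx":0,"ty":0,"tz":-50,"turn":0},{"tx":0,"ty":0,"tz":-78,"turn":0},{"tx":0,"ty":0,"tz":-78,"turn":0},{"tx":0,"ty":0,"tz":-78,"turn":0}]'
python3 -m crank '[{"tx":-30,"ty":260,"tz":-20,"turn":0},{"tx":-30,"ty":260,"tz":-20,"turn":0},{"tx":-30,"ty":260,"tz":-20,"turn":0},{"tx":-30,"ty":260,"tz":-20,"turn":0},{"tx":-30,"ty":260,"tz":-20,"turn":0}]'
python3 - <<'E'
from h import *
im,d,c=shot("top")
cv2.imwrite("pics/c3.png",cv2.resize(im[100:250,170:410,::-1],None,fx=3,fy=3,interpolation=cv2.INTER_CUBIC))
th=np.radians(29.2); C=np.array([.719,.2525]); M=np.array([[np.cos(th),-np.sin(th)],[np.sin(th),np.cos(th)]])
q=(c[...,:2]-C)@M
for k in range(4):
    b=(c[...,2]>.036)&(c[...,2]<.056)&(q[...,0]>-.22)&(q[...,0]<-.108)&(abs(q[...,1]-.093+.062*k)<.028)
    r=cv2.minAreaRect((q[b]*1000).astype(np.float32)); print(k,np.round(r[0],1),np.round(r[1],1),round(r[2],1),np.median(c[b][:,2]).round(4))
a=(abs(q[...,1])<.02)&(c[...,2]>.065)&(c[...,2]<.085)&(q[...,0]<-.27)&(q[...,0]>-.31); print("stub",np.median(q[a],0),np.median(c[a],0))
plan([(471,117,130,29.2),(471,117,65,29.2)])
E
```

```text
time: 40.5
position: [0.5891, 0.1452, 0.0529]
tool_rot: [-3.041, -0.788, 0.001]
ft_force: [0.5, -0.1, -2.0]
grip_width: 0.387
grip_force: 40.0
at [589.1 145.2  52.9  29.1]
tx 1 ty 1 tz -0 turn -0.0  rows 0.0
time: 40.88
position: [0.5896, 0.1453, 0.0539]
tool_rot: [3.041, 0.788, 0.001]
ft_force: [-0.4, -0.4, -0.6]
grip_width: 0.522
grip_force: 0.0
time: 41.38
position: [0.5888, 0.1449, 0.1308]
tool_rot: [3.041, 0.788, -0.002]
ft_force: [0.1, 0.3, -0.8]
grip_width: 0.532
grip_force: 0.0
time: 42.0
position: [0.6891, -0.1044, 0.149]
tool_rot: [3.043, 0.774, -0.005]
ft_force: [-0.0, 0.9, 0.3]
grip_width: 0.525
grip_force: 0.0
0 [-162.3   92.5] [33.5 44.4] 89.2 0.045
1 [-166.1   30.1] [102.6  37.5] 6.5 0.045
2 [-168.8  -31.2] [38.6 89.2] 83.6 0.0453
3 [-167.   -90.3] [42.3 89.3] 89.0 0.0452
stub [-2.83163228e-01  7.77316464e-05] [0.47193964 0.11390903 0.0740514 ]
at [ 689.2 -102.7  149.1   28.6]
tx -43 ty -149 tz 10 turn -0.1  rows 2.5
tx -42 ty -149 tz 10 turn -0.1  rows 2.5
tx -0 ty 0 tz 65 turn -0.0  rows 1.0
```

View pics/c3.png

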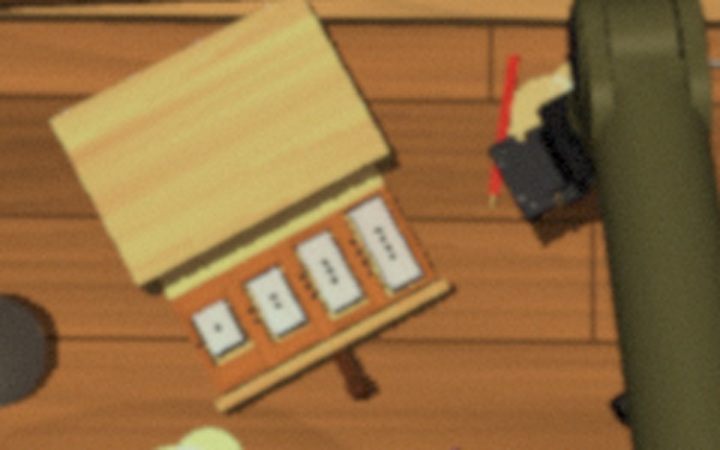

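All four blocks lie in their own slots: a at (219,328), b at (275,300), c at (330,272), d at (386,243). Their tops are at 45 mm. The pull is at (360,385), and next I'll pinch it and push the drawer shut.

```bash

python3 -m crank '[{"tx":-43,"ty":-149,"tz":10,"turn":-0.1},{"tx":-43,"ty":-149,"tz":10,"turn":-0.1},{"tx":-43,"ty":-149,"tz":10,"turn":-0.1},{"tx":-43,"ty":-149,"tz":10,"turn":-0.1}]' 50
python3 -m crank '[{"tx":-42,"ty":-149,"tz":0,"turn":0},{"tx":-42,"ty":-149,"tz":0,"turn":0},{"tx":-42,"ty":-149,"tz":0,"turn":0},{"tx":-42,"ty":-149,"tz":0,"turn":0}]'
python3 -m crank '[{"tx":0,"ty":0,"tz":0,"turn":0},{"tx":0,"ty":0,"tz":0,"turn":0},{"tx":0,"ty":0,"tz":0,"turn":0}]'
python3 - <<'E'
from h import *
plan([(471,116.5,65,29.2)])
E
```

```text
time: 42.55
position: [0.5764, 0.0173, 0.1407]
tool_rot: [-3.034, -0.812, 0.004]
ft_force: [-0.1, -0.5, 0.1]
grip_width: 0.572
grip_force: 0.0
time: 43.05
position: [0.4678, 0.1237, 0.1413]
tool_rot: [3.035, 0.808, -0.001]
ft_force: [0.4, -1.0, -0.1]
grip_width: 0.575
grip_force: 0.0
time: 43.42
position: [0.4698, 0.121, 0.1413]
tool_rot: [-3.038, -0.799, 0.0]
ft_force: [0.3, -0.0, -0.1]
grip_width: 0.577
grip_force: 0.0
at [469.8 121.  141.3  29.5]
tx -1 ty 4 tz 76 turn 0.1  rows 1.2
```

```bash

python3 -m crank '[{"tx":-1,"ty":4,"tz":40,"turn":0},{"tx":-1,"ty":4,"tz":76,"turn":0},{"tx":-1,"ty":4,"tz":76,"turn":0},{"tx":-1,"ty":4,"tz":76,"turn":0}]'
python3 -m crank '[{"tx":0,"ty":0,"tz":0,"turn":0},{"tx":0,"ty":0,"tz":0,"turn":0},{"tx":0,"ty":0,"tz":0,"turn":0},{"tx":0,"ty":0,"tz":0,"turn":0},{"tx":0,"ty":0,"tz":0,"turn":0}]' 5 20
python3 -m crank '[{"tx":15,"ty":0,"tz":0,"turn":0},{"tx":40,"ty":0,"tz":0,"turn":0},{"tx":65,"ty":0,"tz":0,"turn":0},{"tx":90,"ty":0,"tz":0,"turn":0},{"tx":110,"ty":0,"tz":0,"turn":0}]'
python3 -m crank '[{"tx":15,"ty":0,"tz":0,"turn":0},{"tx":25,"ty":0,"tz":0,"turn":0},{"tx":30,"ty":0,"tz":0,"turn":0},{"tx":33,"ty":0,"tz":0,"turn":0},{"tx":33,"ty":0,"tz":0,"turn":0}]'
python3 - <<'E'
from h import *
p=pose(); print(p.round(1), "to shut ref (599,187.2):",np.hypot(599-p[0],187.2-p[1]))
E
```

```text
time: 43.92
position: [0.4713, 0.118, 0.0666]
tool_rot: [-3.037, -0.801, -0.002]
ft_force: [0.4, 0.1, 0.2]
grip_width: 0.575
grip_force: 0.0
time: 44.55
position: [0.4714, 0.1161, 0.0658]
tool_rot: [3.036, 0.799, 0.002]
ft_force: [3.4, -4.5, 0.5]
grip_width: 0.205
grip_force: 20.0
time: 45.18
position: [0.5678, 0.1698, 0.0658]
tool_rot: [3.035, 0.797, -0.001]
ft_force: [0.7, -6.0, 6.2]
grip_width: 0.205
grip_force: 20.0
time: 45.8
position: [0.5964, 0.1858, 0.0658]
tool_rot: [3.036, 0.797, 0.001]
ft_force: [2.3, -4.7, 1.9]
grip_width: 0.205
grip_force: 20.0
[596.4 185.8  65.8  29.4] to shut ref (599,187.2): 2.9417019172417107
```

```bash

python3 -m crank '[{"tx":2,"ty":0,"tz":0,"turn":0},{"tx":4,"ty":0,"tz":0,"turn":0},{"tx":6,"ty":0,"tz":0,"turn":0},{"tx":6,"ty":0,"tz":0,"turn":0}]'
python3 - <<'E'
from h import *
p=pose(); print(p.round(1), "to shut ref (599,187.2):",np.hypot(599-p[0],187.2-p[1]))
E
python3 -m crank '[{"tx":0,"ty":0,"tz":0,"turn":0},{"tx":0,"ty":0,"tz":0,"turn":0},{"tx":0,"ty":0,"tz":0,"turn":0}]' 50
python3 -m crank '[{"tx":0,"ty":0,"tz":-50,"turn":0},{"tx":0,"ty":0,"tz":-100,"turn":0},{"tx":0,"ty":0,"tz":-100,"turn":0},{"tx":0,"ty":0,"tz":-100,"turn":0}]'
python3 -m crank '[{"tx":-60,"ty":220,"tz":-20,"turn":0},{"tx":-60,"ty":220,"tz":-20,"turn":0},{"tx":-60,"ty":220,"tz":-20,"turn":0},{"tx":-60,"ty":220,"tz":-20,"turn":0},{"tx":-60,"ty":220,"tz":-20,"turn":0}]'
python3 - <<'E'
from h import *
im,d,c=shot("top","top4")
th=np.radians(29.2); C=np.array([.719,.2525]); M=np.array([[np.cos(th),-np.sin(th)],[np.sin(th),np.cos(th)]])
q=(c[...,:2]-C)@M
a=(abs(q[...,1])<.02)&(c[...,2]>.06)&(c[...,2]<.085)&(q[...,0]<-.12)&(q[...,0]>-.17); print("stub",np.median(q[a],0))
p=c[165:265,425:512]; m=(p[...,2]>.03)&(p[...,2]<.065); print("crate",m.sum())
E
```

```text
time: 46.3
position: [0.5988, 0.1871, 0.0658]
tool_rot: [3.033, 0.796, -0.01]
ft_force: [-6.0, -8.9, 10.5]
grip_width: 0.204
grip_force: 20.0
[598.8 187.1  65.8  29.4] to shut ref (599,187.2): 0.2628651095330826
time: 46.68
position: [0.5997, 0.1922, 0.0654]
tool_rot: [-3.036, -0.802, 0.0]
ft_force: [1.2, 0.4, -0.2]
grip_width: 0.458
grip_force: 0.0
time: 47.18
position: [0.5996, 0.1913, 0.165]
tool_rot: [3.037, 0.802, -0.001]
ft_force: [0.4, 0.3, -0.7]
grip_width: 0.577
grip_force: 0.0
time: 47.8
position: [0.6561, -0.0361, 0.183]
tool_rot: [3.04, 0.789, -0.006]
ft_force: [0.5, 1.5, -0.5]
grip_width: 0.577
grip_force: 0.0
stub [-0.13789998  0.00015287]
crate 2005
```

View pics/top4.png

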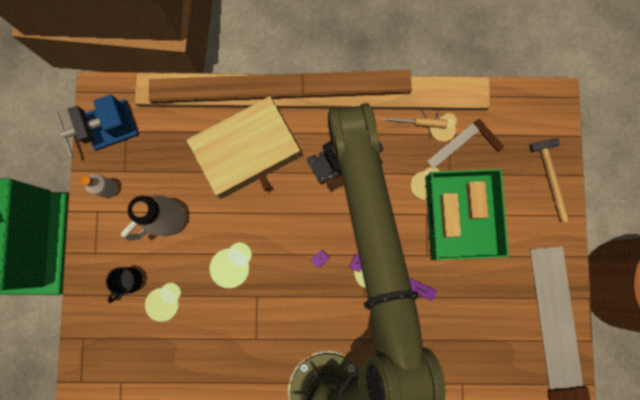

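The drawer is shut, with the pull back at (266,183). Both offcuts lie in the crate at (451,215) and (478,200), and the bystanders that show haven't moved. Handing in.

```bash
python3 -m crank '[{"tx":0,"ty":0,"tz":0,"turn":0},{"tx":0,"ty":0,"tz":0,"turn":0},{"tx":0,"ty":0,"tz":0,"turn":0}]' && python3 -c "
from bench import ctrl
print(ctrl.close_job())"
```

```text
time: 48.22
position: [0.6562, -0.0285, 0.1855]
tool_rot: [-3.037, -0.804, 0.0]
ft_force: [-0.5, 0.1, -0.5]
grip_width: 0.573
grip_force: 0.0
the job is handed in; nothing more can be done
None
```

The job is handed in at 48 s with no verdict returned: both offcuts are in the crate, all four blocks are in their own slots, the drawer is shut, and I did not touch the flask, tape measure, pencil or purple look-alikes.

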